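# Sort the leftovers of the salad line into their trays

## Robot

A 6-joint arm with a two-finger parallel gripper is mounted at the origin on the work surface. World frame = base frame: x ahead of the robot, y to its left, z up, the work surface at z = 0. Lengths are in mm, angles in rad, forces in N, time in s.
With the tool pointing down it reaches from about 350 to 975 mm from the base axis. Payload 4.9 kg.
Tool frame: the origin (TCP) lies midway between the tips of the shut fingers; the grasp point (between the pads) lies 19 mm behind it; z points along the fingers, y is the line along which they close (so a half turn about z gives the same grasp; the last joint's range is limited). The gripper opens to 85 mm and grips with 20 to 120 N. Pads are 22 mm wide; open, the fingers measure 114 mm over their backs; the gripper's body (76 mm by 85 mm) begins 54 mm behind the grasp point. The pads swing forward as they close: fully open they stand 13 mm farther back than shut.
Start: joints at [-1.424, 0.053, 1.613, -0, 1.476, -0.119], TCP at [164.171, -603.033, 231.304] pointing down, gripper open.
Joint ranges: [-3.01, 3.01], [-1.01, 2.22], [0.06, 2.58], [-1.02, 4.17], [0.09, 2.62], [-3.14, 3.14]. Speed limits (rad/s): [2.57, 2.57, 3.14, 3.14, 3.14, 3.14].

## Interface

Orientations are given as a unit quaternion [x, y, z, w].
In Python, from plant import sense, capture, camera_model, finish_job gives the robot as it stands. The module is installed in compiled form; this text tells all that it offers.
- The arm moves only by the tool carry_out, never from a script. Its arguments are lists of equal length, an entry for each row: "xyz": the shift along the world's x, y, z as a fraction of full scale, a list of three; "dr": the turn, a rotation vector about the world's x, y, z as a fraction of full scale, a list of three. In form: {"xyz": [[dx, dy, dz], ...], "dr": [[rx, ry, rz], ...]}. A call has exactly 5 rows; each row is the pose to reach, as a shift and turn from the pose commanded when the call began; what a row does not reach only later rows make up. Full scale, the value 1, is 0.2 m for a shift and 90 degrees for a turn. A row lasts 1/12 s, in which the tool goes at most 41.7 mm and 7.16 degrees, less where a joint would pass 70% of its speed; a pose out of reach is approached as far as the arm can. A call with a number of a shift or a turn outside -1 to 1 is refused whole. A call with a gripper value outside its range is refused whole. "claw" is the finger opening in mm, from 0 to 85.4, set as the call begins (left out, the last holds). The fingers move at their own pace and stop on an object; "newtons" is the grip in N (left out, the last holds). Time passes only in rows, so rows that repeat a pose let the fingers close, or fill a call up. It gives the time, the measured TCP pose, the force, the opening and the grip force at its end, in the units of the state.
- sense(): the state, without advancing time (a new reading comes with each control period).
- capture(name): name is "side" or "top"; returns the picture (420x560x3 uint8, red, green, blue); there is no depth.
- camera_model(name): a dict with "mtx" (3x3 intrinsics, pixels), "rvec" (rotation vector, rad) and "tvec" (3), from world to camera coordinates, as OpenCV has them. Camera axes: x right, y down, z forward; pixel columns grow to the right and rows downward; lengths in mm; the calibration is good to about 2 mm. A picture is of the moment at which its call begins. camera_model takes no time and is no camera call.
- finish_job(): hands the job in; it is judged then, once.
The state is a dict: "clock": time; "qpos": joint angles; "dq": joint speeds; "tau": joint torques, N m; "tcp_pos": TCP position; "tcp_rot": TCP orientation; "force": force on the tool from outside, world axes, zero at the start; "torque": the same for the moment, N m; "width": finger opening in mm; "grip_force": force on a finger pad.
Only numpy, scipy, OpenCV 4.12 (cv2) and the standard library are available. Lean on these libraries where they do the work, as an engineer would, in place of code of your own. Each camera call takes 0.05 s, during which the arm holds its last target. There are 200 camera calls.

## Task

Tidy the salad counter: lay both courgettes in the green tray, stand both orange-lidded dressing pots in the yellow tray and stand the steel ring cutter with the red rim in the blue tray. Everything must end up resting flat on the floor of its own tray, wholly inside the walls and not stacked, the pots and the cutter upright; set things down, do not drop them. Leave the packed salad box and the spice shaker where they are.

Things in the scene. Friction and masses are not known exactly. Their poses are not given: they have to be found in the camera images.
- courgette_1_mid (a point): Whole small courgette, dark green, lying on the counter: 100 mm long along its x (the pale stem end at -x, thinner), 32 mm thick at its fattest, about 55 to 110 g. It rests on shallow flats and does not roll by itself. The point is its centre, 16 mm above what it lies on.
- courgette_2_mid (a point): A second whole small courgette, dark green, lying on the counter: 100 mm long along its x (the pale stem end at -x, thinner), 32 mm thick at its fattest, about 55 to 110 g. It rests on shallow flats and does not roll by itself. The point is its centre, 16 mm above what it lies on.
- pot_1_mid (a point): Round sealed dressing pot, white with an orange lid, standing: 56 mm diameter, 40 mm high, about 65 to 125 g. The point is its centre, 20 mm above its underside; z is its upright axis.
- pot_2_mid (a point): A second, identical round sealed dressing pot, white with an orange lid, standing: 56 mm diameter, 40 mm high, about 65 to 125 g. The point is its centre, 20 mm above its underside; z is its upright axis.
- cutter_mid (a point): Round pastry ring cutter standing on the counter, open at both ends: steel below, with a red plastic grip rim on its top 12 mm; 58 mm outer diameter (60 mm at the red rim), 40 mm high, wall 3 to 4 mm, about 50 to 100 g. The point is its centre on the axis, 20 mm above its underside; z is its upright axis.
- green_tray_in (a point): Green shallow open plastic tray, 162 mm along its x and 176 mm along its y, 20 mm high outside, walls and floor 4 mm thick (inside 154 x 168 mm, 16 mm deep). Fixed to the counter: it does not move. The point is the centre of the inner floor's upper face, 4 mm above the counter; z up.
- yellow_tray_in (a point): Yellow shallow open plastic tray, 162 mm along its x and 176 mm along its y, 20 mm high outside, walls and floor 4 mm thick (inside 154 x 168 mm, 16 mm deep). Fixed to the counter: it does not move. The point is the centre of the inner floor's upper face, 4 mm above the counter; z up.
- blue_tray_in (a point): Blue shallow open plastic tray, 162 mm along its x and 176 mm along its y, 20 mm high outside, walls and floor 4 mm thick (inside 154 x 168 mm, 16 mm deep). Fixed to the counter: it does not move. The point is the centre of the inner floor's upper face, 4 mm above the counter; z up.
- salad_box: Bystander: a packed clear plastic salad box with orange cubes and green slices in it, 116 mm along x, 136 mm along y, 53 mm high, loose. Origin at the centre of its underside.
- shaker: Bystander: a steel spice shaker with a dark domed top, 62 mm diameter, 99 mm high, loose, standing. Origin at the centre of its underside.
There are look-alikes about, which are no part of the job. Of the things that look like the part that bears yellow_tray_in, the larger one is meant.

How it is judged (in metres and radians):
At the end, for the whole second after the job is handed in: Courgettes in the green tray, pots in the yellow, cutter in the blue: centres within 70 mm (tray x) and 77 mm (tray y) of the tray's centre and within 6 mm of their height when resting flat on its floor, pots and cutter within 0.15 rad of upright, all slower than 20 mm/s (x of courgette_1_mid in the frame of green_tray_in between -0.07 and 0.07 m and y of courgette_1_mid in the frame of green_tray_in between -0.077 and 0.077 m and z of courgette_1_mid in the frame of green_tray_in between 0.01 and 0.022 m and linear speed of each of courgette_1, courgette_2, pot_1, pot_2, cutter below 0.02 m/s and x of courgette_2_mid in the frame of green_tray_in between -0.07 and 0.07 m and y of courgette_2_mid in the frame of green_tray_in between -0.077 and 0.077 m and z of courgette_2_mid in the frame of green_tray_in between 0.01 and 0.022 m and x of pot_1_mid in the frame of yellow_tray_in between -0.07 and 0.07 m and y of pot_1_mid in the frame of yellow_tray_in between -0.077 and 0.077 m and z of pot_1_mid in the frame of yellow_tray_in between 0.014 and 0.026 m and angle between each of pot_1_mid, pot_2_mid, cutter_mid's own z axis and vertical below 0.15 rad and x of pot_2_mid in the frame of yellow_tray_in between -0.07 and 0.07 m and y of pot_2_mid in the frame of yellow_tray_in between -0.077 and 0.077 m and z of pot_2_mid in the frame of yellow_tray_in between 0.014 and 0.026 m and x of cutter_mid in the frame of blue_tray_in between -0.07 and 0.07 m and y of cutter_mid in the frame of blue_tray_in between -0.077 and 0.077 m and z of cutter_mid in the frame of blue_tray_in between 0.014 and 0.026 m); the robot touches nothing.
It fails at once if the salad box or the spice shaker is moved by more than 20 mm (distance of any of salad_box, shaker from where it was at the start of the episode above 0.02 m).
It fails at once if a thing is dropped (it is faster than 0.9 m/s within 60 mm of the counter, as after a fall of about 4 cm) ((height (world z) of courgette_1_mid below 0.06 m and linear speed of courgette_1 above 0.9 m/s) or (height (world z) of pot_1_mid below 0.06 m and linear speed of pot_1 above 0.9 m/s) or (height (world z) of courgette_2_mid below 0.06 m and linear speed of courgette_2 above 0.9 m/s) or (height (world z) of cutter_mid below 0.06 m and linear speed of cutter above 0.9 m/s) or (height (world z) of pot_2_mid below 0.06 m and linear speed of pot_2 above 0.9 m/s)).
It also fails if it takes over 112 s, if anything falls off the work surface, if the arm or the gripper's body presses on something with over 40 N, if the wrist force passes 120 N, or if a joint passes its speed limit or range.

## Working session

There is one attempt and no reset: what is moved stays moved. The work goes in short steps, Python scripts to look and compute and a tool call to move; the robot and the scene stay as the last step left them, time stands still between calls to the robot, and variables do not carry over. Pictures are saved under pics/ and viewed, at most 14 in all, crops included, and the job is handed in when it is done.

Besides the shell and the picture viewer there is one more tool, called as a command line: name --argument value ..., lists and objects as JSON in quotes. carry_out: Moves the arm, as the interface text tells. Shift numbers are shares of 0.2 m and turn numbers shares of 90 degrees, none past 1 either way. Its arguments: {"type":"object","properties":{"xyz":{"type":"array","items":{"type":"array","items":{"type":"number"}}},"dr":{"type":"array","items":{"type":"array","items":{"type":"number"}}},"claw":{"type":"number"},"newtons":{"type":"number"}},"required":["xyz","dr"]}

```bash
mkdir -p pics && cat > h.py <<'E'
import numpy as np, cv2
from plant import sense, capture, camera_model, finish_job
def cam(n):
    m=camera_model(n); return np.array(m['mtx'],float),cv2.Rodrigues(np.array(m['rvec'],float))[0],np.array(m['tvec'],float).ravel()
def ray(n,u,v,z):
    K,R,t=cam(n); d=R.T@np.linalg.solve(K,[u,v,1.]); c=-R.T@t
    return c+d*(z-c[2])/d[2]
def proj(n,p):
    K,R,t=cam(n); q=K@(R@np.array(p,float)+t); return q[:2]/q[2]
def save(im,f,s=1):
    im=cv2.cvtColor(im,cv2.COLOR_RGB2BGR); cv2.imwrite('pics/'+f,cv2.resize(im,None,fx=s,fy=s,interpolation=cv2.INTER_CUBIC))
E
python3 - <<'E'
from h import *
for n in('top','side'):
    im=capture(n); np.save(n+'.npy',im); save(im,n+'0.png',1.4)
    K,R,t=cam(n); print(n,K.round(1).tolist(),(-R.T@t).round())
s=sense(); print(s['clock'],s['tcp_rot'],s['width'])
E
```

```text
top [[505.6, 0.0, 281.1], [0.0, 505.6, 206.8], [0.0, 0.0, 1.0]] [ 389.  -10. 1297.]
side [[481.4, 0.0, 269.4], [0.0, 481.4, 215.0], [0.0, 0.0, 1.0]] [ 156.  760. 1058.]
0.1 [ 9.91182694e-01  1.32499198e-01 -2.13659563e-05 -9.10977875e-04] 85.20608086642717
```

View pics/top0.png

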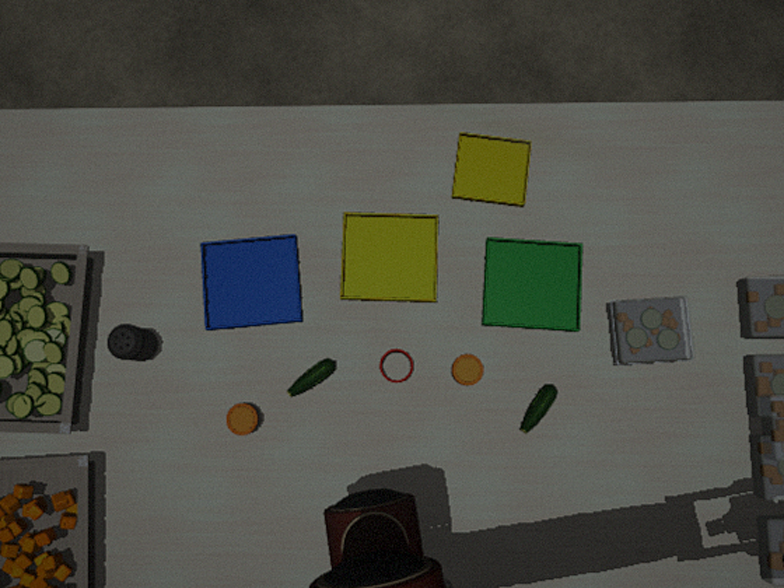

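View pics/side0.png

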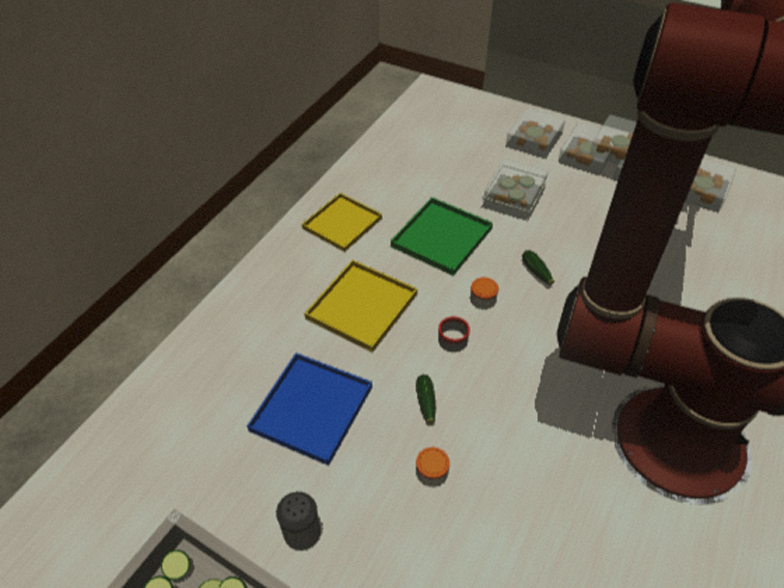

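The pictures show, in 1.4x top pixels:
- **Courgettes:** (312,377) and (538,408). The sliced courgette in the left tub is not part of the job.
- **Pots:** (242,419) and (467,369). The orange cubes in the lower-left tub are look-alikes.
- **Cutter:** red ring at (396,366).
- **Trays:** blue (252,282), green (532,285). Of the two yellows, I choose the larger at (390,257) over the smaller at (491,170).
- **Bystanders:** shaker (130,342) and box (652,330).

```bash
cat > m.py <<'E'
from h import *
def blobs(im,lo,hi,amin=120):
    h=cv2.cvtColor(cv2.GaussianBlur(im,(3,3),0),cv2.COLOR_RGB2HSV)
    lo,hi=np.array(lo),np.array(hi)
    m=cv2.inRange(h,lo,hi) if lo[0]<=hi[0] else cv2.inRange(h,np.array([0,*lo[1:]]),hi)|cv2.inRange(h,lo,np.array([180,*hi[1:]]))
    return [c for c in cv2.findContours(m,cv2.RETR_EXTERNAL,cv2.CHAIN_APPROX_NONE)[0] if cv2.contourArea(c)>amin]
def show(n,im,name,lo,hi,z,amin=120):
    for c in blobs(im,lo,hi,amin):
        p=np.array([ray(n,u,v,z)[:2] for u,v in c[:,0]],np.float32)
        r=cv2.minAreaRect(p); b=cv2.boxPoints(r); e=b[0]-b[1]; f=b[1]-b[2]
        L=e if np.linalg.norm(e)>np.linalg.norm(f) else f
        px=c[:,0].mean(0)
        print(n,name,'px',px.round(),'ctr',np.round(r[0],1),'size',np.round(r[1],1),'long-axis deg',round(np.degrees(np.arctan2(L[1],L[0]))%180,1))
if __name__=='__main__':
    for n in('top','side'):
        im=np.load(n+'.npy')
        show(n,im,'orange',(5,150,80),(17,255,255),40)
        show(n,im,'red',(170,120,60),(4,255,255),40,60)
        show(n,im,'courg',(35,80,8),(85,255,70),16)
        show(n,im,'green',(50,120,71),(80,255,255),8,2000)
        show(n,im,'yellow',(22,150,60),(34,255,255),8,1000)
        show(n,im,'blue',(100,120,50),(125,255,255),8,2000)
    im=np.load('top.npy'); save(im[235:320,150:410],'crop.png',3)
E
python3 m.py
```

```text
top orange px [172. 299.] ctr [348.6 265.1] size [50.8 50.8] long-axis deg 135.7
top orange px [333. 264.] ctr [ 431.2 -131.4] size [51.9 50.9] long-axis deg 44.0
top red px [283. 261.] ctr [439.8  -6.7] size [57.6 55.9] long-axis deg 44.4
top courg px [384. 291.] ctr [ 361.8 -259.1] size [29.2 93.9] long-axis deg 146.0
top courg px [222. 269.] ctr [419.7 146.9] size [28.8 93.8] long-axis deg 126.4
top courg px [ 25. 248.] ctr [499.7 651.4] size [293.  122.1] long-axis deg 4.1
top courg px [380. 203.] ctr [ 586.3 -256.8] size [176.  161.7] long-axis deg 85.5
top green px [379. 203.] ctr [ 586.1 -256.3] size [164.  150.1] long-axis deg 85.4
top yellow px [278. 178.] ctr [641.6   4.6] size [175.1 163. ] long-axis deg 87.7
top yellow px [350. 120.] ctr [ 808.2 -189.5] size [136.2 125.3] long-axis deg 81.8
top blue px [179. 201.] ctr [597.6 260.4] size [163.4 177.7] long-axis deg 94.7
side orange px [497. 347.] ctr [-38.5  96.9] size [70.4 26.1] long-axis deg 26.5
side orange px [309. 330.] ctr [350.5 268.2] size [50.8 53.4] long-axis deg 117.5
side orange px [484. 235.] ctr [  69.8 -207
[... 368 characters left out ...]

side courg px [384. 190.] ctr [ 365.8 -260.3] size [30.8 93.8] long-axis deg 148.7Traceback (most recent call last):
  File "m.py", line 19, in <module>
    show(n,im,'courg',(35,80,8),(85,255,70),16)
    ~~~~^^^^^^^^^^^^^^^^^^^^^^^^^^^^^^^^^^^^^^^
  File "m.py", line 9, in show
    p=np.array([ray(n,u,v,z)[:2] for u,v in c[:,0]],np.float32)
                ~~~^^^^^^^^^
  File "h.py", line 6, in ray
    K,R,t=cam(n); d=R.T@np.linalg.solve(K,[u,v,1.]); c=-R.T@t
          ~~~^^^
  File "h.py", line 4, in cam
    m=camera_model(n); return np.array(m['mtx'],float),cv2.Rodrigues(np.array(m['rvec'],float))[0],np.array(m['tvec'],float).ravel()
ValueError: time passes only in moves, steps and waits
```

```bash
sed -i 's/^import numpy as np, cv2/import numpy as np, cv2, functools/; s/^def cam(n)/@functools.lru_cache\ndef cam(n)/' h.py && python3 -c "
from h import *
im=np.load('top.npy'); save(im[235:320,150:410],'crop.png',3)"
```

```text
(no output)
```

View pics/crop.png

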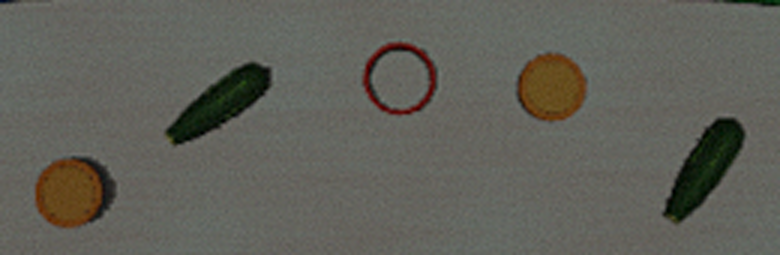

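The crop confirms both whole courgettes, with stem ends at lower left, plus the red-rimmed ring and both orange-lidded pots. I'm starting with the right courgette.

carry_out --xyz '[[0.1,0.17,-0.03],[0.2,0.34,-0.06],[0.3,0.52,-0.09],[0.4,0.69,-0.12],[0.493,0.86,-0.15]]' --dr '[[0,0,0.078],[0,0,0.156],[0,0,0.234],[0,0,0.312],[0,0,0.39]]' --claw 60 --newtons 30

```text
clock: 0.52
tcp_pos: [263.2, -429.0, 200.3]
tcp_rot: [0.904, 0.428, 0.0, -0.0]
force: [1.2, 1.3, -0.4]
width: 59.8
grip_force: 0.0
```

carry_out --xyz '[[0.1,0.17,-0.03],[0.2,0.34,-0.06],[0.3,0.52,-0.09],[0.4,0.69,-0.12],[0.493,0.86,-0.15]]' --dr '[[0,0,0.078],[0,0,0.156],[0,0,0.234],[0,0,0.312],[0,0,0.39]]'

```text
clock: 0.93
tcp_pos: [361.7, -257.0, 170.7]
tcp_rot: [0.733, 0.68, 0.0, -0.0]
force: [0.5, 0.1, -0.7]
width: 60.2
grip_force: 0.0
```

carry_out --xyz '[[0,0,0],[0,0,0],[0,0,0],[0,0,0],[0,0,0]]' --dr '[[0,0,0.078],[0,0,0.156],[0,0,0.234],[0,0,0.312],[0,0,0.39]]'

```text
clock: 1.35
tcp_pos: [361.2, -258.5, 170.8]
tcp_rot: [0.493, 0.87, 0.0, -0.0]
force: [-0.5, 0.3, 0.5]
width: 59.7
grip_force: 0.0
```

carry_out --xyz '[[0,0,-0.1],[0,0,-0.2],[0,0,-0.3],[0,0,-0.4],[0,0,-0.5]]' --dr '[[0,0,0.07],[0,0,0.14],[0,0,0.21],[0,0,0.26],[0,0,0.294]]'

```text
clock: 1.77
tcp_pos: [361.1, -258.7, 70.1]
tcp_rot: [0.282, 0.959, 0.0, -0.0]
force: [-0.4, -0.4, -0.0]
width: 60.1
grip_force: 0.0
```

carry_out --xyz '[[0,0,-0.08],[0,0,-0.16],[0,0,-0.24],[0,0,-0.3],[0,0,-0.335]]' --dr '[[0,0,0],[0,0,0],[0,0,0],[0,0,0],[0,0,0]]'

```text
clock: 2.18
tcp_pos: [360.2, -257.9, 2.3]
tcp_rot: [0.284, 0.959, 0.001, -0.002]
force: [-0.8, -0.0, 0.2]
width: 59.7
grip_force: 0.0
```

carry_out --xyz '[[0,0,0],[0,0,0],[0,0,0],[0,0,0],[0,0,0]]' --dr '[[0,0,0],[0,0,0],[0,0,0],[0,0,0],[0,0,0]]' --claw 15 --newtons 30

```text
clock: 2.6
tcp_pos: [361.8, -259.5, 5.1]
tcp_rot: [0.284, 0.959, -0.0, 0.001]
force: [0.4, 0.3, -0.8]
width: 31.6
grip_force: 31.1
```

carry_out --xyz '[[0,0,0],[0,0,0],[0,0,0],[0,0,0],[0,0,0]]' --dr '[[0,0,0],[0,0,0],[0,0,0],[0,0,0],[0,0,0]]'

```text
clock: 3.02
tcp_pos: [361.6, -259.3, 4.7]
tcp_rot: [0.284, 0.959, -0.0, 0.0]
force: [-1.2, 0.3, 3.1]
width: 31.6
grip_force: 31.5
```

carry_out --xyz '[[0,0,0.04],[0,0,0.1],[0,0,0.18],[0,0,0.26],[0,0,0.3]]' --dr '[[0,0,0],[0,0,0],[0,0,0],[0,0,0],[0,0,0]]'

```text
clock: 3.43
tcp_pos: [362.1, -259.8, 66.5]
tcp_rot: [0.284, 0.959, -0.001, 0.001]
force: [-0.1, -0.5, 0.3]
width: 31.2
grip_force: 31.1
```

carry_out --xyz '[[0.1,0,0],[0.22,0,0],[0.36,0,0],[0.5,0,0],[0.642,0,0]]' --dr '[[0,0,-0.06],[0,0,-0.13],[0,0,-0.2],[0,0,-0.27],[0,0,-0.344]]'

```text
clock: 3.85
tcp_pos: [490.7, -258.8, 64.0]
tcp_rot: [0.532, 0.847, -0.0, -0.0]
force: [-0.2, 0.5, -0.9]
width: 31.5
grip_force: 31.1
```

carry_out --xyz '[[0.14,0,0],[0.28,0,0],[0.42,0,0],[0.54,0,0],[0.642,0,0]]' --dr '[[0,0,-0.07],[0,0,-0.14],[0,0,-0.21],[0,0,-0.28],[0,0,-0.344]]'

```text
clock: 4.27
tcp_pos: [619.6, -258.7, 63.8]
tcp_rot: [0.738, 0.674, -0.0, -0.0]
force: [0.1, -1.5, -0.7]
width: 31.4
grip_force: 31.1
```

carry_out --xyz '[[0,0,-0.08],[0,0,-0.14],[0,0,-0.18],[0,0,-0.2],[0,0,-0.2]]' --dr '[[0,0,0],[0,0,0],[0,0,0],[0,0,0],[0,0,0]]'

```text
clock: 4.68
tcp_pos: [616.2, -258.4, 22.0]
tcp_rot: [0.737, 0.676, -0.001, -0.002]
force: [0.2, -0.2, -0.6]
width: 31.3
grip_force: 31.1
```

carry_out --xyz '[[0,0,-0.02],[0,0,-0.04],[0,0,-0.055],[0,0,-0.07],[0,0,-0.075]]' --dr '[[0,0,0],[0,0,0],[0,0,0],[0,0,0],[0,0,0]]'

```text
clock: 5.1
tcp_pos: [617.9, -259.0, 8.9]
tcp_rot: [0.737, 0.676, -0.0, -0.0]
force: [0.5, -0.7, -0.1]
width: 31.5
grip_force: 31.1
```

carry_out --xyz '[[0,0,0],[0,0,0],[0,0,0],[0,0,0],[0,0,0]]' --dr '[[0,0,0],[0,0,0],[0,0,0],[0,0,0],[0,0,0]]'

```text
clock: 5.52
tcp_pos: [618.3, -259.1, 9.5]
tcp_rot: [0.737, 0.676, 0.0, 0.0]
force: [-1.8, -0.9, -0.3]
width: 31.3
grip_force: 31.1
```

carry_out --xyz '[[0,0,0],[0,0,0],[0,0,0],[0,0,0],[0,0,0]]' --dr '[[0,0,0],[0,0,0],[0,0,0],[0,0,0],[0,0,0]]' --claw 42

```text
clock: 5.93
tcp_pos: [618.3, -259.1, 9.4]
tcp_rot: [0.737, 0.676, 0.0, 0.0]
force: [0.2, 0.4, 0.1]
width: 42.0
grip_force: 0.0
```

carry_out --xyz '[[0,0,0.03],[0,0,0.1],[0,0,0.2],[0,0,0.32],[0,0,0.45]]' --dr '[[0,0,0],[0,0,0],[0,0,0],[0,0,0],[0,0,0]]'

```text
clock: 6.35
tcp_pos: [617.9, -258.9, 100.8]
tcp_rot: [0.737, 0.676, -0.0, -0.0]
force: [-0.2, -0.0, -1.2]
width: 41.9
grip_force: 0.0
```

carry_out --xyz '[[-0.08,0.055,0],[-0.18,0.12,0],[-0.28,0.19,0],[-0.38,0.26,0],[-0.467,0.325,0]]' --dr '[[0,0,0],[0,0,0],[0,0,0],[0,0,0],[0,0,0]]' --claw 80

```text
clock: 6.77
tcp_pos: [524.1, -193.6, 100.8]
tcp_rot: [0.737, 0.676, 0.0, 0.001]
force: [0.7, -0.0, 0.0]
width: 80.4
grip_force: 0.0
```

```bash
python3 -c "
from h import *
im=capture('side'); save(im,'s1.png',1.4)
from m import show
show('side',im,'c',(35,80,8),(85,255,70),20)
im=capture('top'); save(im,'t1.png',1.4)"
```

```text
side c px [304. 285.] ctr [423.3 148.5] size [26.8 89.6] long-axis deg 126.3
side c px [318. 177.] ctr [ 547.8 -202.7] size [224.9 121.2] long-axis deg 43.3
side c px [311. 156.] ctr [ 630.3 -275.7] size [192.  116.1] long-axis deg 49.2
```

View pics/s1.png

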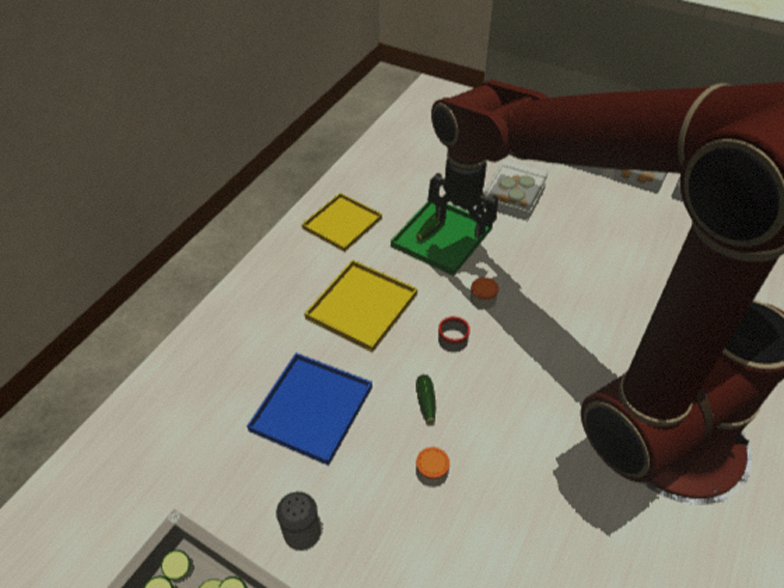

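The second courgette lies flat inside the green tray (430,228). Next is pot B.

carry_out --xyz '[[-0.1,0.07,0],[-0.2,0.14,0],[-0.3,0.21,0],[-0.4,0.275,0],[-0.467,0.325,0]]' --dr '[[0,0,0],[0,0,0],[0,0,0],[0,0,0],[0,0,0]]'

```text
clock: 7.28
tcp_pos: [430.9, -128.8, 100.4]
tcp_rot: [0.737, 0.676, 0.0, 0.001]
force: [-0.3, -1.0, 0.4]
width: 80.1
grip_force: 0.0
```

carry_out --xyz '[[0,0,-0.1],[0,0,-0.22],[0,0,-0.34],[0,0,-0.43],[0,0,-0.47]]' --dr '[[0,0,0],[0,0,0],[0,0,0],[0,0,0],[0,0,0]]'

```text
clock: 7.7
tcp_pos: [430.8, -128.9, 4.0]
tcp_rot: [0.737, 0.676, -0.0, -0.001]
force: [-0.1, 0.4, -0.1]
width: 79.8
grip_force: 0.0
```

carry_out --xyz '[[0,0,0],[0,0,0],[0,0,0],[0,0,0],[0,0,0]]' --dr '[[0,0,0],[0,0,0],[0,0,0],[0,0,0],[0,0,0]]' --claw 40

```text
clock: 8.12
tcp_pos: [432.5, -129.6, 6.7]
tcp_rot: [0.737, 0.676, 0.0, 0.001]
force: [0.5, 1.2, 1.4]
width: 55.3
grip_force: 32.5
```

carry_out --xyz '[[0,0,0],[0,0,0],[0,0,0],[0,0,0],[0,0,0]]' --dr '[[0,0,0],[0,0,0],[0,0,0],[0,0,0],[0,0,0]]'

```text
clock: 8.53
tcp_pos: [432.5, -129.6, 6.7]
tcp_rot: [0.737, 0.676, 0.0, 0.001]
force: [0.3, 0.2, 6.5]
width: 55.2
grip_force: 32.7
```

carry_out --xyz '[[0,0,0.04],[0,0,0.1],[0,0,0.18],[0,0,0.26],[0,0,0.3]]' --dr '[[0,0,0],[0,0,0],[0,0,0],[0,0,0],[0,0,0]]'

```text
clock: 8.95
tcp_pos: [432.0, -129.3, 67.1]
tcp_rot: [0.737, 0.676, 0.0, 0.001]
force: [0.1, 0.6, -0.4]
width: 54.9
grip_force: 32.1
```

carry_out --xyz '[[0.08,0.036,0],[0.18,0.08,0],[0.3,0.137,0],[0.41,0.188,0],[0.522,0.239,0]]' --dr '[[0,0,0],[0,0,0],[0,0,0],[0,0,0],[0,0,0]]'

```text
clock: 9.37
tcp_pos: [536.2, -80.5, 64.8]
tcp_rot: [0.737, 0.676, -0.0, -0.0]
force: [1.1, -0.1, -1.2]
width: 55.9
grip_force: 32.2
```

carry_out --xyz '[[0.12,0.055,0],[0.24,0.11,0],[0.36,0.165,0],[0.46,0.21,0],[0.522,0.239,0]]' --dr '[[0,0,0],[0,0,0],[0,0,0],[0,0,0],[0,0,0]]'

```text
clock: 9.78
tcp_pos: [641.5, -32.3, 64.8]
tcp_rot: [0.737, 0.676, 0.0, -0.0]
force: [-0.0, 0.3, -1.4]
width: 55.2
grip_force: 32.3
```

carry_out --xyz '[[0,0,-0.08],[0,0,-0.15],[0,0,-0.2],[0,0,-0.22],[0,0,-0.23]]' --dr '[[0,0,0],[0,0,0],[0,0,0],[0,0,0],[0,0,0]]'

```text
clock: 10.2
tcp_pos: [638.2, -33.4, 17.1]
tcp_rot: [0.737, 0.676, -0.001, -0.002]
force: [-0.4, 0.5, -0.2]
width: 55.4
grip_force: 32.3
```

carry_out --xyz '[[0,0,-0.015],[0,0,-0.03],[0,0,-0.04],[0,0,-0.045],[0,0,-0.045]]' --dr '[[0,0,0],[0,0,0],[0,0,0],[0,0,0],[0,0,0]]'

```text
clock: 10.62
tcp_pos: [640.5, -33.6, 10.8]
tcp_rot: [0.737, 0.676, 0.0, 0.0]
force: [0.8, -0.3, -0.6]
width: 54.6
grip_force: 32.2
```

carry_out --xyz '[[0,0,0],[0,0,0],[0,0,0],[0,0,0],[0,0,0]]' --dr '[[0,0,0],[0,0,0],[0,0,0],[0,0,0],[0,0,0]]' --claw 72

```text
clock: 11.03
tcp_pos: [640.3, -33.5, 10.4]
tcp_rot: [0.737, 0.676, 0.0, 0.0]
force: [0.2, -0.1, -0.8]
width: 72.2
grip_force: 0.0
```

carry_out --xyz '[[0,0,0.03],[0,0,0.1],[0,0,0.2],[0,0,0.32],[0,0,0.45]]' --dr '[[0,0,0],[0,0,0],[0,0,0],[0,0,0],[0,0,0]]'

```text
clock: 11.45
tcp_pos: [639.8, -33.4, 101.8]
tcp_rot: [0.737, 0.676, -0.0, -0.0]
force: [0.2, -0.1, 0.3]
width: 72.4
grip_force: 0.0
```

carry_out --xyz '[[-0.08,0.012,0],[-0.18,0.026,0],[-0.29,0.042,0],[-0.4,0.058,0],[-0.499,0.072,0]]' --dr '[[0,0,0],[0,0,0],[0,0,0],[0,0,0],[0,0,0]]' --claw 82

```text
clock: 11.87
tcp_pos: [539.7, -18.9, 101.8]
tcp_rot: [0.737, 0.676, 0.0, 0.001]
force: [-0.1, 0.7, 0.1]
width: 81.5
grip_force: 0.0
```

carry_out --xyz '[[-0.12,0.017,0],[-0.24,0.035,0],[-0.35,0.05,0],[-0.44,0.064,0],[-0.499,0.072,0]]' --dr '[[0,0,0],[0,0,0],[0,0,0],[0,0,0],[0,0,0]]'

```text
clock: 12.28
tcp_pos: [439.4, -4.4, 101.3]
tcp_rot: [0.737, 0.676, 0.0, 0.0]
force: [0.2, -1.0, -0.6]
width: 82.2
grip_force: 0.0
```

```bash
python3 -c "
from h import *
im=capture('side'); save(im[100:340,150:450],'s2.png',2.5)
from m import show
show('side',im,'o',(5,150,60),(17,255,255),44)
show('side',im,'red',(170,120,50),(4,255,255),40,60)"
```

```text
side o px [309. 330.] ctr [349.6 270.1] size [50.7 53.2] long-axis deg 117.5
side o px [478. 302.] ctr [25.4 -6.1] size [126.8  81.1] long-axis deg 87.7
side o px [266. 200.] ctr [640.9 -32.9] size [53.9 57.4] long-axis deg 100.3
side o px [442. 133.] ctr [ 281.8 -546.7] size [789.7 214.2] long-axis deg 25.9
```

View pics/s2.png

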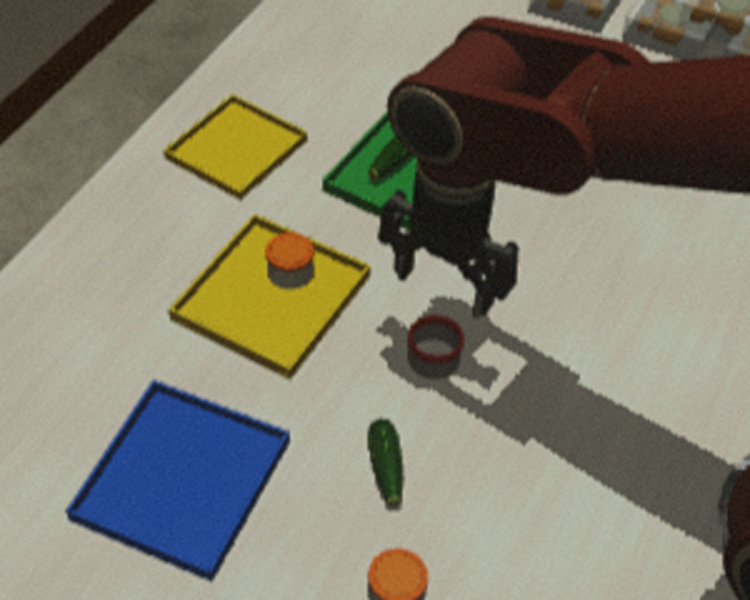

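Pot B stands in the yellow tray at crop (290,260), measured at (641,-33). The cutter at (435,345) is right below the gripper.

carry_out --xyz '[[0,0,-0.1],[0,0,-0.2],[0,0,-0.32],[0,0,-0.42],[0,0,-0.47]]' --dr '[[0,0,0],[0,0,0],[0,0,0],[0,0,0],[0,0,0]]'

```text
clock: 12.75
tcp_pos: [439.9, -4.5, 4.9]
tcp_rot: [0.737, 0.676, -0.001, -0.001]
force: [-0.7, -0.1, -0.2]
width: 81.8
grip_force: 0.0
```

carry_out --xyz '[[0,0,0],[0,0,0],[0,0,0],[0,0,0],[0,0,0]]' --dr '[[0,0,0],[0,0,0],[0,0,0],[0,0,0],[0,0,0]]' --claw 45

```text
clock: 13.17
tcp_pos: [441.7, -4.8, 7.6]
tcp_rot: [0.737, 0.676, 0.001, 0.001]
force: [0.5, -0.1, 0.3]
width: 59.7
grip_force: 32.4
```

carry_out --xyz '[[0,0,0],[0,0,0],[0,0,0],[0,0,0],[0,0,0]]' --dr '[[0,0,0],[0,0,0],[0,0,0],[0,0,0],[0,0,0]]'

```text
clock: 13.58
tcp_pos: [441.4, -4.8, 7.2]
tcp_rot: [0.737, 0.676, 0.0, 0.001]
force: [0.5, 0.3, 5.4]
width: 59.4
grip_force: 32.7
```

carry_out --xyz '[[0,0,0.04],[0,0,0.1],[0,0,0.18],[0,0,0.26],[0,0,0.3]]' --dr '[[0,0,0],[0,0,0],[0,0,0],[0,0,0],[0,0,0]]'

```text
clock: 14.0
tcp_pos: [441.2, -4.7, 68.0]
tcp_rot: [0.737, 0.676, 0.001, 0.001]
force: [1.1, -0.2, -0.3]
width: 59.5
grip_force: 32.6
```

```bash
python3 -c "
from h import *
im=capture('side'); save(im[180:280,250:400],'s3.png',4)"
```

```text
(no output)
```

View pics/s3.png

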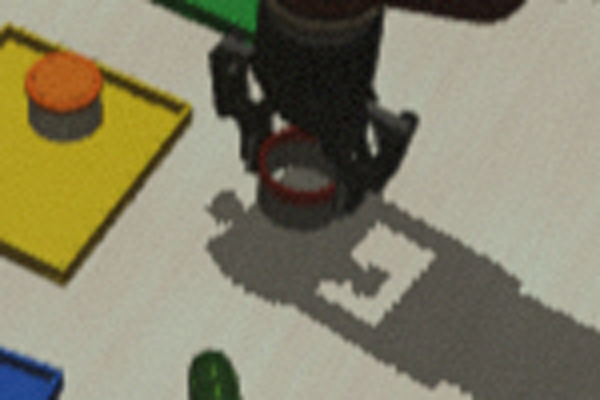

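The cutter is held level, with its red rim at (300,160) in the crop. Next is the blue tray.

carry_out --xyz '[[0.06,0.1,0],[0.13,0.22,0],[0.21,0.355,0],[0.3,0.507,0],[0.3925,0.6625,0]]' --dr '[[0,0,0],[0,0,0],[0,0,0],[0,0,0],[0,0,0]]'

```text
clock: 14.47
tcp_pos: [518.8, 129.0, 65.2]
tcp_rot: [0.737, 0.676, -0.001, -0.0]
force: [0.3, 0.1, 0.0]
width: 59.2
grip_force: 32.6
```

carry_out --xyz '[[0.1,0.17,0],[0.19,0.32,0],[0.27,0.456,0],[0.34,0.574,0],[0.3925,0.6625,0]]' --dr '[[0,0,0],[0,0,0],[0,0,0],[0,0,0],[0,0,0]]'

```text
clock: 14.88
tcp_pos: [597.7, 262.4, 64.9]
tcp_rot: [0.736, 0.677, -0.001, -0.0]
force: [-0.1, 0.6, 0.0]
width: 59.9
grip_force: 32.7
```

carry_out --xyz '[[0,0,-0.08],[0,0,-0.15],[0,0,-0.2],[0,0,-0.22],[0,0,-0.23]]' --dr '[[0,0,0],[0,0,0],[0,0,0],[0,0,0],[0,0,0]]'

```text
clock: 15.3
tcp_pos: [595.8, 259.3, 17.9]
tcp_rot: [0.737, 0.676, -0.002, -0.001]
force: [-0.2, -0.9, -1.0]
width: 58.8
grip_force: 32.6
```

carry_out --xyz '[[0,0,-0.015],[0,0,-0.03],[0,0,-0.04],[0,0,-0.045],[0,0,-0.045]]' --dr '[[0,0,0],[0,0,0],[0,0,0],[0,0,0],[0,0,0]]'

```text
clock: 15.72
tcp_pos: [597.7, 260.3, 11.5]
tcp_rot: [0.737, 0.676, 0.0, 0.0]
force: [0.3, 0.2, -0.8]
width: 59.6
grip_force: 32.6
```

carry_out --xyz '[[0,0,0],[0,0,0],[0,0,0],[0,0,0],[0,0,0]]' --dr '[[0,0,0],[0,0,0],[0,0,0],[0,0,0],[0,0,0]]' --claw 76

```text
clock: 16.13
tcp_pos: [597.7, 260.4, 11.5]
tcp_rot: [0.737, 0.676, 0.0, 0.0]
force: [0.9, 0.5, 0.3]
width: 76.0
grip_force: 0.0
```

carry_out --xyz '[[0,0,0.03],[0,0,0.1],[0,0,0.2],[0,0,0.32],[0,0,0.45]]' --dr '[[0,0,0],[0,0,0],[0,0,0],[0,0,0],[0,0,0]]'

```text
clock: 16.55
tcp_pos: [597.2, 260.3, 102.8]
tcp_rot: [0.737, 0.676, -0.0, -0.0]
force: [0.2, 0.3, 1.4]
width: 75.9
grip_force: 0.0
```

carry_out --xyz '[[-0.1,0,0],[-0.22,0,0],[-0.35,0.01,0],[-0.49,0.01,0],[-0.62,0.015,0]]' --dr '[[0,0,0],[0,0,0],[0,0,0],[0,0,0],[0,0,0]]' --claw 82

```text
clock: 16.97
tcp_pos: [472.8, 263.4, 102.8]
tcp_rot: [0.737, 0.676, 0.001, 0.0]
force: [-1.3, 0.1, -0.0]
width: 82.0
grip_force: 0.0
```

carry_out --xyz '[[-0.15,0,0],[-0.3,0,0],[-0.44,0.01,0],[-0.55,0.01,0],[-0.62,0.015,0]]' --dr '[[0,0,0],[0,0,0],[0,0,0],[0,0,0],[0,0,0]]'

```text
clock: 17.38
tcp_pos: [347.8, 266.4, 102.3]
tcp_rot: [0.737, 0.676, 0.001, 0.0]
force: [0.4, -0.3, 0.1]
width: 82.2
grip_force: 0.0
```

```bash
python3 -c "
from h import *
im=capture('side'); save(im[180:360,150:400],'s4.png',3)
from m import show
show('side',im,'o',(5,150,60),(17,255,255),40)
show('side',im,'red',(170,120,50),(4,255,255),44,60)"
```

```text
side o px [309. 330.] ctr [350.5 268.1] size [50.8 53.2] long-axis deg 117.5
side o px [548. 327.] ctr [-116.2   -8.5] size [ 63.3 147.7] long-axis deg 98.4
side o px [544. 291.] ctr [ -97.6 -103.8] size [90.  21.8] long-axis deg 38.1
side o px [451. 296.] ctr [93.6 17.9] size [28.7 73.4] long-axis deg 96.6
side o px [355. 231.] ctr [396.2 -66.6] size [289.1 163.6] long-axis deg 35.6
side o px [266. 200.] ctr [642.7 -35.7] size [53.3 58.3] long-axis deg 105.5
side o px [350. 199.] ctr [ 433.7 -150.2] size [286.9  35.7] long-axis deg 38.1
side o px [484. 192.] ctr [  91.8 -381.2] size [626.8 145.8] long-axis deg 51.0
side red px [221. 284.] ctr [597.3 262.6] size [54.8 61.6] long-axis deg 122.6
side red px [540. 193.] ctr [ -39.4 -429. ] size [ 67.4 107.7] long-axis deg 98.7
```

View pics/s4.png

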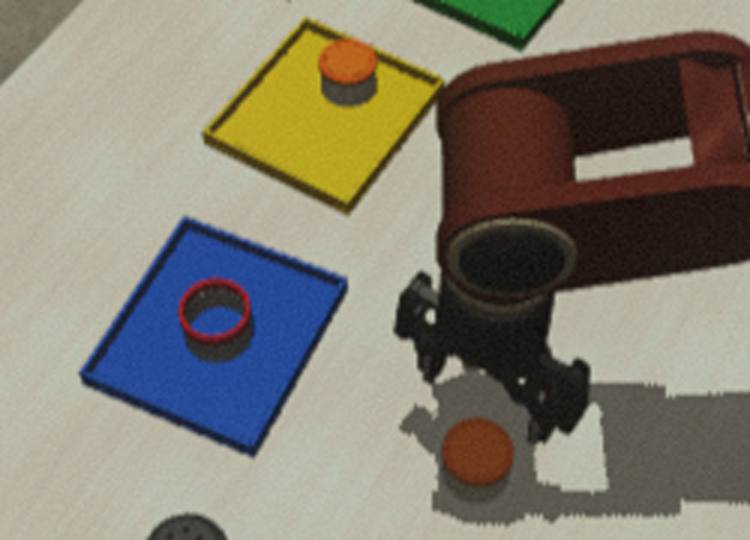

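The cutter stands centred in the blue tray at crop (215,310), measured at (597,263). Now pot A.

carry_out --xyz '[[0,0,-0.1],[0,0,-0.2],[0,0,-0.32],[0,0,-0.42],[0,0,-0.475]]' --dr '[[0,0,0],[0,0,0],[0,0,0],[0,0,0],[0,0,0]]'

```text
clock: 17.85
tcp_pos: [349.2, 265.9, 5.1]
tcp_rot: [0.737, 0.676, -0.001, -0.0]
force: [-0.2, -0.8, 0.3]
width: 82.2
grip_force: 0.0
```

carry_out --xyz '[[0,0,0],[0,0,0],[0,0,0],[0,0,0],[0,0,0]]' --dr '[[0,0,0],[0,0,0],[0,0,0],[0,0,0],[0,0,0]]' --claw 40

```text
clock: 18.27
tcp_pos: [350.6, 266.9, 7.6]
tcp_rot: [0.737, 0.676, 0.001, 0.0]
force: [-0.8, -0.7, 0.8]
width: 54.9
grip_force: 32.0
```

carry_out --xyz '[[0,0,0],[0,0,0],[0,0,0],[0,0,0],[0,0,0]]' --dr '[[0,0,0],[0,0,0],[0,0,0],[0,0,0],[0,0,0]]'

```text
clock: 18.68
tcp_pos: [350.5, 266.9, 7.5]
tcp_rot: [0.737, 0.676, 0.001, 0.0]
force: [-0.6, -0.7, 6.8]
width: 55.3
grip_force: 32.7
```

carry_out --xyz '[[0,0,0.04],[0,0,0.1],[0,0,0.18],[0,0,0.26],[0,0,0.3]]' --dr '[[0,0,0],[0,0,0],[0,0,0],[0,0,0],[0,0,0]]'

```text
clock: 19.1
tcp_pos: [350.2, 266.7, 68.2]
tcp_rot: [0.737, 0.676, 0.001, 0.0]
force: [0.4, 0.4, -0.0]
width: 55.3
grip_force: 32.1
```

carry_out --xyz '[[0.07,-0.053,0],[0.16,-0.121,0],[0.27,-0.204,0],[0.38,-0.287,0],[0.49,-0.37,0]]' --dr '[[0,0,0],[0,0,0],[0,0,0],[0,0,0],[0,0,0]]'

```text
clock: 19.52
tcp_pos: [447.9, 191.5, 66.0]
tcp_rot: [0.737, 0.676, -0.0, -0.0]
force: [1.0, 1.0, -0.9]
width: 55.2
grip_force: 32.1
```

carry_out --xyz '[[0.1,-0.075,0],[0.2,-0.151,0],[0.3,-0.226,0],[0.4,-0.302,0],[0.49,-0.37,0]]' --dr '[[0,0,0],[0,0,0],[0,0,0],[0,0,0],[0,0,0]]'

```text
clock: 19.93
tcp_pos: [546.2, 117.3, 65.9]
tcp_rot: [0.737, 0.676, -0.0, -0.0]
force: [0.6, -0.1, -0.5]
width: 55.1
grip_force: 32.1
```

carry_out --xyz '[[0.11,-0.083,0],[0.22,-0.166,0],[0.33,-0.249,0],[0.43,-0.325,0],[0.49,-0.37,0]]' --dr '[[0,0,0],[0,0,0],[0,0,0],[0,0,0],[0,0,0]]'

```text
clock: 20.35
tcp_pos: [645.0, 42.6, 65.9]
tcp_rot: [0.737, 0.676, -0.0, 0.0]
force: [0.1, -0.4, -0.7]
width: 55.2
grip_force: 32.1
```

carry_out --xyz '[[0,0,-0.08],[0,0,-0.15],[0,0,-0.2],[0,0,-0.22],[0,0,-0.23]]' --dr '[[0,0,0],[0,0,0],[0,0,0],[0,0,0],[0,0,0]]'

```text
clock: 20.77
tcp_pos: [641.6, 44.9, 18.1]
tcp_rot: [0.737, 0.676, -0.001, -0.001]
force: [-0.4, -0.4, -0.4]
width: 55.2
grip_force: 32.1
```

carry_out --xyz '[[0,0,-0.015],[0,0,-0.03],[0,0,-0.04],[0,0,-0.045],[0,0,-0.045]]' --dr '[[0,0,0],[0,0,0],[0,0,0],[0,0,0],[0,0,0]]'

```text
clock: 21.18
tcp_pos: [643.8, 44.5, 11.7]
tcp_rot: [0.737, 0.676, 0.0, 0.0]
force: [0.7, 0.8, -0.5]
width: 55.4
grip_force: 32.1
```

carry_out --xyz '[[0,0,0],[0,0,0],[0,0,0],[0,0,0],[0,0,0]]' --dr '[[0,0,0],[0,0,0],[0,0,0],[0,0,0],[0,0,0]]' --claw 72

```text
clock: 21.6
tcp_pos: [643.7, 44.3, 11.4]
tcp_rot: [0.737, 0.676, 0.0, 0.0]
force: [0.2, -0.1, 0.4]
width: 71.8
grip_force: 0.0
```

carry_out --xyz '[[0,0,0.03],[0,0,0.1],[0,0,0.2],[0,0,0.32],[0,0,0.45]]' --dr '[[0,0,0],[0,0,0],[0,0,0],[0,0,0],[0,0,0]]'

```text
clock: 22.02
tcp_pos: [643.2, 44.4, 102.8]
tcp_rot: [0.737, 0.676, -0.0, -0.0]
force: [0.6, 0.0, 0.9]
width: 72.2
grip_force: 0.0
```

carry_out --xyz '[[-0.1,0.047,0],[-0.2,0.093,0],[-0.32,0.149,0],[-0.44,0.205,0],[-0.559,0.26,0]]' --dr '[[0,0,0.04],[0,0,0.08],[0,0,0.13],[0,0,0.18],[0,0,0.228]]' --claw 60

```text
clock: 22.43
tcp_pos: [531.2, 96.8, 102.9]
tcp_rot: [0.603, 0.798, 0.001, 0.001]
force: [0.1, 0.4, 0.3]
width: 60.2
grip_force: 0.0
```

carry_out --xyz '[[-0.12,0.056,0],[-0.24,0.112,0],[-0.36,0.167,0],[-0.47,0.219,0],[-0.559,0.26,0]]' --dr '[[0,0,0.05],[0,0,0.1],[0,0,0.15],[0,0,0.2],[0,0,0.228]]'

```text
clock: 22.85
tcp_pos: [418.9, 149.0, 102.5]
tcp_rot: [0.452, 0.892, 0.001, 0.001]
force: [-0.2, 0.1, 1.3]
width: 59.6
grip_force: 0.0
```

```bash
python3 -c "
from h import *
im=capture('side'); save(im[120:360,150:450],'s5.png',2.5)
from m import show
show('side',im,'c',(35,80,8),(85,255,70),16)
show('side',im,'o',(5,150,60),(17,255,255),44,400)"
```

```text
side c px [304. 284.] ctr [423.5 146.4] size [26.6 90.8] long-axis deg 125.5
side o px [515. 320.] ctr [-59.5   4.5] size [ 76.3 124.2] long-axis deg 107.2
side o px [345. 179.] ctr [ 499.2 -234. ] size [266.6 170.1] long-axis deg 18.4
side o px [446. 158.] ctr [ 246.7 -440.9] size [814.6 174.4] long-axis deg 35.2
```

View pics/s5.png

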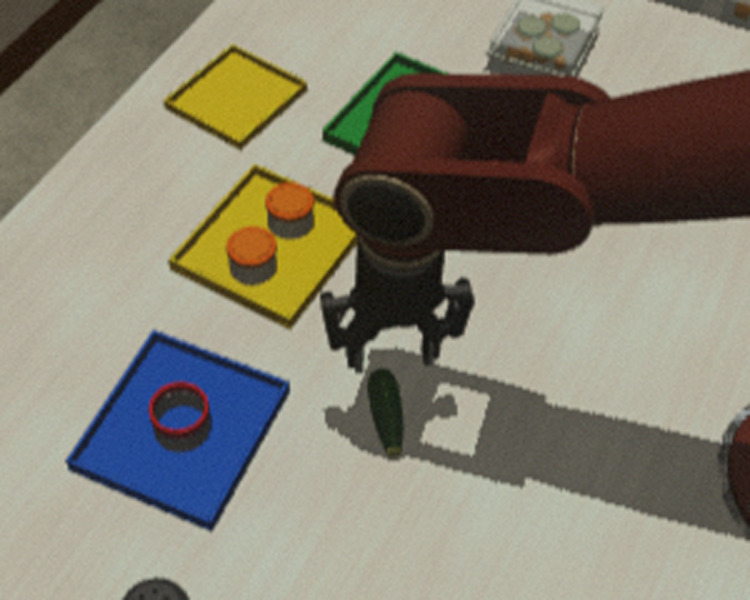

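Both pots stand in the yellow tray, at (290,210) and (250,255). The last courgette at (385,415) is below the gripper.

carry_out --xyz '[[0,0,-0.1],[0,0,-0.22],[0,0,-0.34],[0,0,-0.44],[0,0,-0.485]]' --dr '[[0,0,0],[0,0,0],[0,0,0],[0,0,0],[0,0,0]]'

```text
clock: 23.32
tcp_pos: [418.8, 148.0, 2.8]
tcp_rot: [0.453, 0.891, -0.001, -0.001]
force: [0.5, -0.5, 0.1]
width: 60.4
grip_force: 0.0
```

carry_out --xyz '[[0,0,0],[0,0,0],[0,0,0],[0,0,0],[0,0,0]]' --dr '[[0,0,0],[0,0,0],[0,0,0],[0,0,0],[0,0,0]]' --claw 15

```text
clock: 23.73
tcp_pos: [421.2, 148.6, 5.8]
tcp_rot: [0.453, 0.891, 0.001, 0.001]
force: [-0.2, 0.1, 3.6]
width: 31.2
grip_force: 32.6
```

carry_out --xyz '[[0,0,0],[0,0,0],[0,0,0],[0,0,0],[0,0,0]]' --dr '[[0,0,0],[0,0,0],[0,0,0],[0,0,0],[0,0,0]]'

```text
clock: 24.15
tcp_pos: [421.2, 148.6, 5.7]
tcp_rot: [0.453, 0.891, 0.001, 0.001]
force: [-1.2, -0.6, 6.1]
width: 31.2
grip_force: 33.1
```

carry_out --xyz '[[0,0,0.04],[0,0,0.12],[0,0,0.22],[0,0,0.32],[0,0,0.4]]' --dr '[[0,0,0],[0,0,0],[0,0,0],[0,0,0],[0,0,0]]'

```text
clock: 24.57
tcp_pos: [420.0, 148.4, 85.8]
tcp_rot: [0.453, 0.891, 0.0, 0.0]
force: [0.3, -0.1, -0.3]
width: 31.4
grip_force: 32.2
```

carry_out --xyz '[[0.033,-0.1,0],[0.075,-0.225,0],[0.12,-0.36,0],[0.17,-0.51,0],[0.224,-0.671,0]]' --dr '[[0,0,-0.02],[0,0,-0.05],[0,0,-0.08],[0,0,-0.115],[0,0,-0.152]]'

```text
clock: 24.98
tcp_pos: [464.6, 13.3, 84.6]
tcp_rot: [0.557, 0.831, 0.0, -0.0]
force: [0.3, 0.7, -0.7]
width: 31.4
grip_force: 32.2
```

carry_out --xyz '[[0.05,-0.15,0],[0.095,-0.285,0],[0.14,-0.42,0],[0.182,-0.545,0],[0.224,-0.671,0]]' --dr '[[0,0,-0.03],[0,0,-0.06],[0,0,-0.09],[0,0,-0.12],[0,0,-0.152]]'

```text
clock: 25.4
tcp_pos: [509.5, -121.4, 84.4]
tcp_rot: [0.652, 0.758, -0.0, -0.0]
force: [0.1, -0.1, -1.3]
width: 31.4
grip_force: 32.2
```

carry_out --xyz '[[0.05,-0.15,0],[0.1,-0.3,0],[0.15,-0.45,0],[0.195,-0.585,0],[0.224,-0.671,0]]' --dr '[[0,0,-0.03],[0,0,-0.07],[0,0,-0.1],[0,0,-0.13],[0,0,-0.152]]'

```text
clock: 25.82
tcp_pos: [554.7, -256.8, 84.6]
tcp_rot: [0.738, 0.675, -0.0, 0.0]
force: [0.1, 0.4, 0.0]
width: 31.0
grip_force: 32.2
```

carry_out --xyz '[[0,0,-0.08],[0,0,-0.16],[0,0,-0.24],[0,0,-0.29],[0,0,-0.3]]' --dr '[[0,0,0],[0,0,0],[0,0,0],[0,0,0],[0,0,0]]'

```text
clock: 26.23
tcp_pos: [552.6, -253.1, 21.7]
tcp_rot: [0.737, 0.676, -0.001, -0.002]
force: [0.6, 0.7, -1.4]
width: 31.1
grip_force: 32.3
```

carry_out --xyz '[[0,0,-0.02],[0,0,-0.04],[0,0,-0.06],[0,0,-0.07],[0,0,-0.075]]' --dr '[[0,0,0],[0,0,0],[0,0,0],[0,0,0],[0,0,0]]'

```text
clock: 26.65
tcp_pos: [554.6, -254.3, 9.8]
tcp_rot: [0.737, 0.676, 0.0, 0.0]
force: [-3.0, 2.0, 5.8]
width: 31.2
grip_force: 33.0
```

carry_out --xyz '[[0,0,0],[0,0,0],[0,0,0],[0,0,0],[0,0,0]]' --dr '[[0,0,0],[0,0,0],[0,0,0],[0,0,0],[0,0,0]]'

```text
clock: 27.07
tcp_pos: [554.7, -254.4, 9.8]
tcp_rot: [0.737, 0.676, 0.0, 0.0]
force: [-0.9, 1.1, 2.5]
width: 31.0
grip_force: 32.6
```

Lightly touching the floor, so I release, rise and withdraw toward the base side.

carry_out --xyz '[[0,0,0],[0,0,0],[0,0,0],[0,0,0],[0,0,0]]' --dr '[[0,0,0],[0,0,0],[0,0,0],[0,0,0],[0,0,0]]' --claw 42

```text
clock: 27.48
tcp_pos: [554.3, -254.2, 9.1]
tcp_rot: [0.737, 0.676, -0.0, -0.0]
force: [0.6, 0.1, -0.3]
width: 41.7
grip_force: 0.0
```

carry_out --xyz '[[0,0,0.03],[0,0,0.12],[0,0,0.3],[0,0,0.5],[0,0,0.7]]' --dr '[[0,0,0],[0,0,0],[0,0,0],[0,0,0],[0,0,0]]'

```text
clock: 27.9
tcp_pos: [553.7, -253.8, 150.4]
tcp_rot: [0.737, 0.676, -0.0, -0.001]
force: [1.1, -0.2, 0.8]
width: 41.6
grip_force: 0.0
```

carry_out --xyz '[[-0.12,0,0],[-0.28,0,0],[-0.44,0,0],[-0.6,0,0],[-0.75,0,0]]' --dr '[[0,0,0],[0,0,0],[0,0,0],[0,0,0],[0,0,0]]'

```text
clock: 28.32
tcp_pos: [402.9, -254.0, 149.6]
tcp_rot: [0.737, 0.676, -0.0, 0.0]
force: [-1.3, -0.1, 1.0]
width: 41.7
grip_force: 0.0
```

carry_out --xyz '[[0,0,0],[0,0,0],[0,0,0],[0,0,0],[0,0,0]]' --dr '[[0,0,0],[0,0,0],[0,0,0],[0,0,0],[0,0,0]]'

```text
clock: 28.73
tcp_pos: [405.3, -254.4, 149.7]
tcp_rot: [0.737, 0.676, 0.0, 0.0]
force: [0.1, -1.0, -0.4]
width: 41.9
grip_force: 0.0
```

```bash
python3 -c "
from h import *
im=capture('top'); save(im,'t6.png',1.4)
from m import show
show('top',im,'o',(5,150,60),(17,255,255),44)
show('top',im,'c',(35,80,8),(85,255,50),20)
show('top',im,'red',(170,120,50),(4,255,255),44,60)"
```

```text
top o px [ 34. 409.] ctr [ 91.5 586.8] size [47.8 65.3] long-axis deg 132.9
top o px [ 22. 364.] ctr [197.1 622.5] size [32.5 31. ] long-axis deg 35.3
top o px [ 44. 358.] ctr [214.2 567.8] size [29.4 39. ] long-axis deg 107.8
top o px [  9. 377.] ctr [167.5 646.8] size [147.3  53. ] long-axis deg 3.8
top o px [294. 182.] ctr [637.2 -37. ] size [50.5 51.4] long-axis deg 179.4
top o px [263. 181.] ctr [641.3  42.2] size [52.9 50.9] long-axis deg 26.0
top c px [ 10. 255.] ctr [463.3 679.5] size [60.6 39.3] long-axis deg 27.3
top c px [381. 216.] ctr [ 551.4 -257.6] size [96.5 30.8] long-axis deg 89.4
top c px [ 29. 223.] ctr [536.9 646.4] size [193.9  70. ] long-axis deg 18.4
top c px [382. 191.] ctr [ 615.7 -260.4] size [97.3 32.3] long-axis deg 82.9
top red px [371. 305.] ctr [ 331. -221.] size [20.2 39.9] long-axis deg 133.3
top red px [433. 271.] ctr [ 408.9 -378.4] size [108.7  36.1] long-axis deg 49.4
top red px [177. 199.] ctr [594.3 257.7] size [56.4 55.4] long-axis deg 1.0
```

View pics/t6.png

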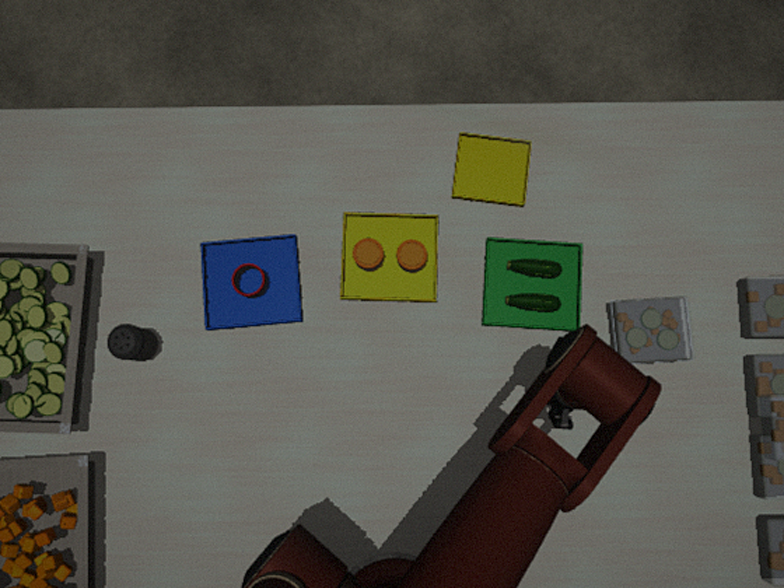

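The top view shows courgettes in green at (533,268) and (532,302), pots in yellow at (368,254) and (411,256), and the cutter in blue at (249,281). The box and shaker haven't moved, so I'm handing in.

```bash
python3 -c "
from plant import finish_job; print(finish_job())"
```

```text
the job is handed in; nothing more can be done
None
```

The job is handed in at about 29 s of the 112 s allowed, with no verdict returned: both courgettes lie in the green tray, both pots stand in the larger yellow tray, the cutter stands in the blue tray, and the salad box and shaker look unmoved in the last top picture.

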